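Scan all four sides of a square specimen bottle and put it on the balance

TASK

Book in the square specimen bottle: hold it up to the barcode scanner with each side in turn facing squarely into the down-tilted window, about 100 mm from it on its centre line, and keep each side still there for a good half second; begin with the side that has the raised ridge, then turn the bottle a quarter turn clockwise (seen from above) for each next side. Then stand it gently, upright, in the middle of the balance's pan; the round jar that is on the pan now must go upright into the tray, on its floor beside the jar already there. Do not touch the scanner, do not tip the bottle over, and leave the other containers (the jar in the tray, the short jar and the tall bottle beside the square bottle) where they are.

Things in the scene. Friction and masses are not known exactly. Their poses are not given: they have to be found in the camera images.
- bottle: White specimen bottle, the only square one: body 56 x 56 x 92 mm high, then a short neck and a round grey cap (40 mm diameter, 100 to 138 mm above the underside) to hold it by. Origin: centre of the underside, z up. An upright grey ridge (14 wide, 9 proud, 76 mm high) marks its -x side, side 1. Starts upright on the white board (12 mm thick), any yaw. 0.14 to 0.28 kg.
- side1 (a point): Centre of the ridge side's flat face (the -x side), 28 mm from the bottle's axis and 46 mm above its underside (the ridge stands 9 mm out past it). Axes as the bottle's.
- side2 (a point): Centre of the second side to show, the -y side; as side1.
- side3 (a point): Centre of the third side to show, the +x side, opposite the ridge; as side1.
- side4 (a point): Centre of the fourth side to show, the +y side; as side1.
- scanner: Barcode scanner on a fixed stand. Origin: centre of its round foot (140 mm) on the table; front is -x. The window of its grey head (62 mm wide; its back end rises to 385 mm) is 80 mm in front of the origin, 285 mm up, looking to -x and 30 degrees down. To face it squarely the bottle is tilted 30 degrees, its top away from the scanner.
- window (a point): Centre of the scanner's window (axes as the scanner's).
- read_point (a point): The reading point: 100 mm in front of the window on its centre line, where the centre of the side being read should be. Its x axis points along the centre line into the window (30 degrees up), its y axis is level.
- balance: White balance, fixed, 210 x 160 mm, on the table; origin at the centre of its underside, control panel at its -x end. It may stand left or right, with the tray on the other side.
- pan (a point): Centre of the top of the balance's square steel pan, 120 x 120 mm, rigid, 60 mm above the table.
- jar: The round jar that stands on the balance's pan: straight, 56 mm in diameter, 85 mm high with its white lid. Origin at the centre of the underside. About 0.08 to 0.17 kg.
- tray: Open blue tray, fixed, outside 260 (x) x 150 (y) x 42 mm high, walls and floor 5 mm. Origin at the centre of the underside. The jar must end inside, upright on the floor.
- tray_jar: Another round jar, the same as the first (56 mm in diameter, 85 mm high), standing in the tray anywhere along its x axis, near its y centre line; to be left there. Origin at the centre of the underside.
- short_jar: Round jar, 52 mm in diameter, 70 mm high, standing close beside the square bottle; to be left. Origin at the centre of the underside.
- tall_bottle: Slim round bottle, 48 mm in diameter, 115 mm high, standing close beside the square bottle; to be left. Origin at the centre of the underside.
There are look-alikes about, which are no part of the job. Leave any red look-alike of the jar alone. What is shaped like the bottle but purple is not meant.

How it is judged:
By the outcome, as a careful person would: the job done as asked, in the order asked, and still so for the second after the job is handed in, with the robot touching nothing.
It also fails if it takes over 72 s, if anything falls off the work surface, if the arm or the gripper's body presses on something with over 40 N, if the wrist force passes 120 N, or if a joint passes its speed limit or range.

ROBOT

A 6-joint arm with a two-finger parallel gripper is mounted at the origin on the work surface. World frame = base frame: x ahead of the robot, y to its left, z up, the work surface at z = 0. Lengths are in m, angles in degrees, forces in N, time in s.
With the tool pointing down it reaches from about 0.4 to 0.825 m from the base axis. Payload 7 kg.
Tool frame: the origin (TCP) lies midway between the tips of the shut fingers; the grasp point (between the pads) lies 19 mm behind it; z points along the fingers, y is the line along which they close (so a half turn about z gives the same grasp; the last joint's range is limited). The gripper opens to 88 mm and grips with 3 to 60 N. Pads are 19 mm wide; open, the fingers measure 130 mm over their backs; the gripper's body (78 mm by 193 mm) begins 47 mm behind the grasp point.
Start: joints at [87.153, 20.546, 0.682, 0, -70.136, -16.507], TCP at [0.224, 0.637, 0.227] pointing down, gripper open.
Joint ranges: [-176.03, 176.03], [-82.01, 121.73], [-58.28, 71.71], [-173.87, 95.51], [-174.79, -0.11], [-173.66, 173.66]. Speed limits (degrees/s): [136.94, 136.94, 172.46, 180, 180, 180].

INTERFACE

Orientations are given as [roll, pitch, yaw] about the fixed x, y, z axes, in that order (R = Rz(yaw) Ry(pitch) Rx(roll)).
In Python, from plant import telemetry, viewer, workorder gives the robot as it stands. The module is installed in compiled form; this text tells all that it offers.
- The arm moves only by the tool carry_out, never from a script. Its argument "rows" is a list of rows, each a list of 6 numbers: the shift along the tool's x, y, z in m, then the turn, a rotation vector about the tool's x, y, z in rad. In form: [[tx, ty, tz, ax, ay, az], ...]. A call has 1 to 8 rows; each row is the pose to reach, as a shift and turn from the pose commanded when the call began, along the tool's axes at that moment; what a row does not reach only later rows make up. A row lasts 1/8 s, in which the tool goes at most 62.5 mm and 10.7 degrees, less where a joint would pass 70% of its speed; a pose out of reach is approached as far as the arm can. A call with a gripper value outside its range is refused whole. "grip" is the gripper's target within -1 to 1 (fully open at 1, half-way at 0, shut at -1), set as the call begins (left out, the last holds). The fingers move at their own pace and stop on an object; the grip force is fixed at half the most. Time passes only in rows, so rows that repeat a pose let the fingers close. It gives the time, the measured TCP pose, the force, the opening and the grip force at its end, in the units of the state.
- telemetry.get_obs(): the state, without advancing time (a new reading comes with each control period).
- viewer.snapshot(name): name is "scene" or "top" or "wrist"; returns the picture (420x560x3 uint8, red, green, blue); there is no depth.
- viewer.camera_info(name): a dict with "intrinsics" (3x3 intrinsics, pixels), "k1" (the pictures are not rectified: a ray, as slopes to the right and down, at radius r is drawn at 1 + k1 r^2 times it, then the intrinsics apply), "extrinsics" (4x4, takes a point from camera to world coordinates); the wrist camera has in their place "tool_from_camera" (4x4, takes a point from camera to tool coordinates, whose origin is the TCP and whose axes are the flange's). Camera axes: x right, y down, z forward; pixel columns grow to the right and rows downward; lengths in m; the calibration is good to about 2 mm. A picture is of the moment at which its call begins: read the wrist's pose just before it. camera_info takes no time and is no camera call.
- workorder.close_job(): hands the job in; it is judged then, once.
The state is a dict: "clock": time; "joint_pos": joint angles; "qvel": joint speeds; "tau": joint torques, N m; "tool_pos": TCP position; "orientation": TCP orientation; "force": force on the tool from outside, world axes, zero at the start; "moment": the same for the moment, N m; "opening": finger opening in m; "gripper_force": force on a finger pad.
Only numpy, scipy, OpenCV 4.12 (cv2) and the standard library are available. Lean on these libraries where they do the work, as an engineer would, in place of code of your own. Each camera call takes 0.05 s, during which the arm holds its last target. There are 200 camera calls.

## Working session

There is one attempt and no reset: what is moved stays moved. The work goes in short steps, Python scripts to look and compute and a tool call to move; the robot and the scene stay as the last step left them, time stands still between calls to the robot, and variables do not carry over. Pictures are saved under pics/ and viewed, at most 10 in all, crops included, and the job is handed in when it is done.

Besides the shell and the picture viewer there is one more tool, called after "Request:" by a JSON object that holds its "api" and its "payload". carry_out: Moves the arm, as the interface text tells. Its arguments: {"type":"object","properties":{"rows":{"type":"array"},"grip":{"type":"number"}},"required":["rows"]}

```bash
mkdir -p pics
python3 - <<'E'
from plant import telemetry, viewer
import cv2,numpy as np
print(telemetry.get_obs())
a=[]
for n in("scene","top"):
    im=viewer.snapshot(n); cv2.imwrite(f"pics/{n}0.png",im[:,:,::-1]); i=viewer.camera_info(n); print(n,{k:np.round(v,4).tolist() for k,v in i.items()})
print(viewer.camera_info("wrist"))
E
```

```text
{'clock': 0.0, 'joint_pos': array([ 8.71527123e+01,  2.05907241e+01,  6.32508493e-01, -1.97108453e-02,
       -7.01339485e+01, -1.65064228e+01]), 'qvel': array([ 0.05232114,  0.05716321, -0.05113159, -0.07056092, -0.01177308,
        0.02011118]), 'tau': array([-4.89119520e-04, -5.82713056e+01,  2.93052810e+01,  6.99779972e+00,
        6.86680040e-03, -1.43165621e-04]), 'tool_pos': array([0.22356544, 0.63638338, 0.22562237]), 'orientation': array([ 1.79906369e+02, -8.42271080e-03, -1.93604167e+01]), 'force': array([-0.21298798,  0.19965577, -0.23709187]), 'moment': array([-0.01718076, -0.01795042, -0.04168671]), 'gripper_force': 0.0, 'opening': 0.08791943957915477}
scene {'intrinsics': [[446.3572, 0.0, 278.6396], [0.0, 446.3572, 215.6049], [0.0, 0.0, 1.0]], 'k1': -0.0791, 'extrinsics': [[-0.1374, 0.5605, -0.8167, 1.4863], [0.9905, 0.0707, -0.118, 0.1928], [-0.0084, -0.8251, -0.5649, 0.7878], [0.0, 0.0, 0.0, 1.0]]}
top {'intrinsics': [[428.72, 0.0, 279.5257], [0.0, 428.72, 212.0537], [0.0, 0.0, 1.0]], 'k1': 0.0029, 'extrinsics': [[0.0072, -0.9811, 0.1934, 0.3624], [-0.9999, -0.009, -0.0087, 0.0701], [0.0103, -0.1934, -0.9811, 1.4607], [0.0, 0.0, 0.0, 1.0]]}
{'intrinsics': array([[339.52037279,   0.        , 278.16598803],
       [  0.        , 339.52037279, 210.78312824],
       [  0.        ,   0.        ,   1.        ]]), 'k1': -0.07750228890478603, 'tool_from_camera': array([[ 1.95409197e-04, -9.63276082e-01, -2.68512852e-01,
         7.19089103e-02],
       [ 9.99999947e-01,  1.18572082e-04,  3.02374862e-04,
        -2.38183010e-04],
       [-2.59432345e-04, -2.68512896e-01,  9.63276054e-01,
        -1.57609567e-01],
       [ 0.00000000e+00,  0.00000000e+00,  0.00000000e+00,
         1.00000000e+00]])}
```

Run:
```python
import cv2
for n in("scene","top"):
    cv2.imwrite(f"pics/{n}0b.png",cv2.resize(cv2.imread(f"pics/{n}0.png"),(800,600),interpolation=cv2.INTER_CUBIC))
```

```text
(no output)
```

View pics/scene0b.png

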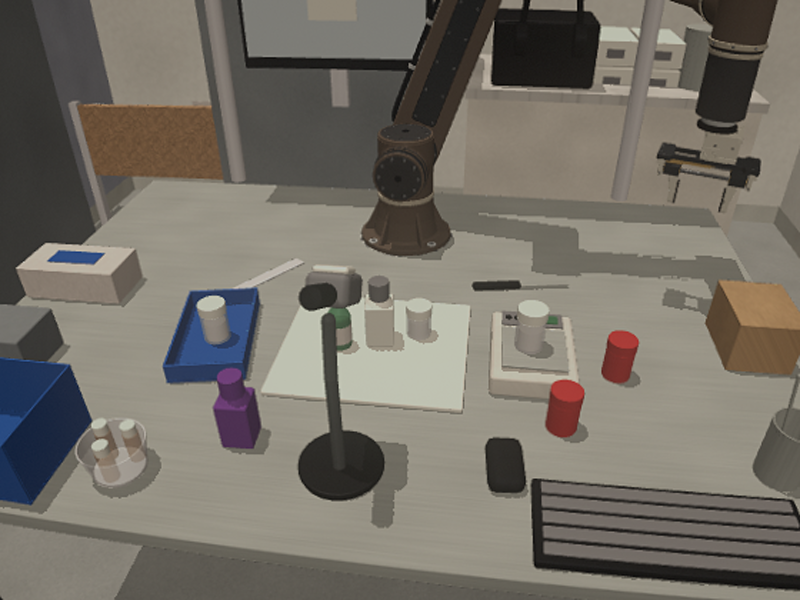

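View pics/top0b.png

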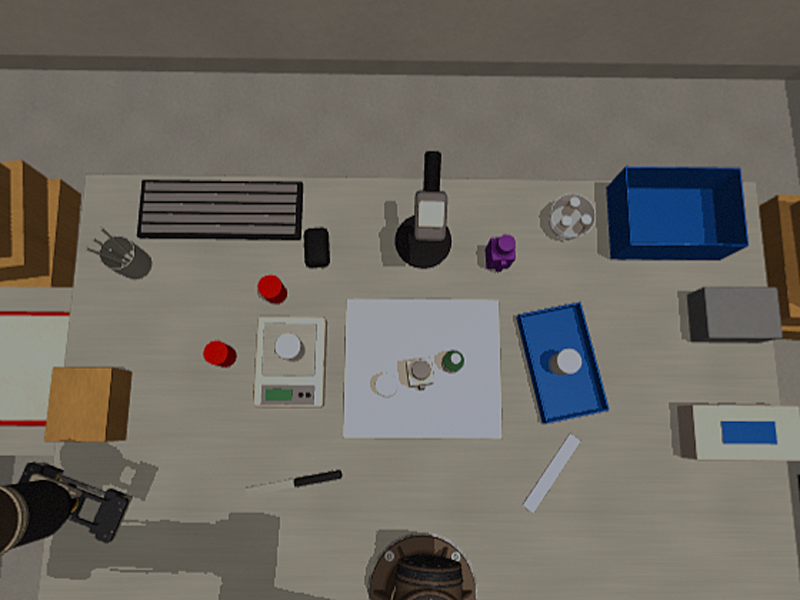

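Scene: the square white bottle is at top (420,370), scene (379,315), between the green tall bottle (452,361) and the short jar (385,384). Its ridge faces the robot, at (420,388).
- Could be taken for the bottle: purple bottle top (501,252), green tall bottle (452,361). I choose the white square one.
- Could be taken for the jar: red jars (271,289) and (219,353), tray jar (568,361), short jar (385,384). I choose the white one on the balance, (288,346).

The scanner foot is at (423,241). One close crop will confirm this.

```bash
cat > h.py <<'E'
import numpy as np, cv2
from scipy.spatial.transform import Rotation as R
from plant import telemetry, viewer
def obs(): return telemetry.get_obs()
def toolT():
    o=obs(); T=np.eye(4); T[:3,:3]=R.from_euler('xyz',o['orientation'],degrees=True).as_matrix(); T[:3,3]=o['tool_pos']; return T
def ext(n,T=None):
    i=viewer.camera_info(n); return i,(np.array(i['extrinsics']) if n!='wrist' else T@np.array(i['tool_from_camera']))
def px2w(n,uv,z,T=None):
    i,E=ext(n,T); D=np.array([i['k1'],0,0,0,0.])
    p=cv2.undistortPoints(np.array([[uv]],float),np.array(i['intrinsics']),D).ravel()
    d=E[:3,:3]@np.array([*p,1]); return E[:3,3]+d*(z-E[2,3])/d[2]
def w2px(n,P,T=None):
    i,E=ext(n,T); Ei=np.linalg.inv(E); D=np.array([i['k1'],0,0,0,0.])
    return cv2.projectPoints((np.atleast_2d(P)@Ei[:3,:3].T+Ei[:3,3]).astype(float),np.zeros(3),np.zeros(3),np.array(i['intrinsics']),D)[0][:,0]
def delta(p,rpy):
    """rows numbers from present measured pose to target TCP p, rpy deg"""
    T=toolT(); A=T[:3,:3]; r=R.from_euler('xyz',rpy,degrees=True).as_matrix()
    return np.round(np.r_[A.T@(np.array(p)-T[:3,3]), R.from_matrix(A.T@r).as_rotvec()],4)
E
python3 - <<'E'
import cv2
from h import *
im=cv2.imread("pics/top0.png")[100:310,160:440]
cv2.imwrite("pics/c1.png",cv2.resize(im,(800,600),interpolation=cv2.INTER_CUBIC))
s=1/1.42857
for k,u,v,z in [("bottle",420.5,369,.15),("short",385,383,.082),("tall",453,361,.127),("jar",288,346,.145),("tjar",568,361,.09),("t1",517,316,.042),("t2",580,303,.042),("t3",608,411,.042),("t4",543,423,.042),("foot",423,241,.01)]:
    print(k,px2w("top",(u*s,v*s),z).round(3))
E
```

```text
bottle [0.477 0.012 0.15 ]
short [0.451 0.089 0.082]
tall [ 0.497 -0.06   0.127]
jar [0.525 0.298 0.145]
tjar [ 0.503 -0.322  0.09 ]
t1 [ 0.613 -0.22   0.042]
t2 [ 0.646 -0.37   0.042]
t3 [ 0.394 -0.422  0.042]
t4 [ 0.366 -0.272  0.042]
foot [ 0.804 -0.     0.01 ]
```

View pics/c1.png

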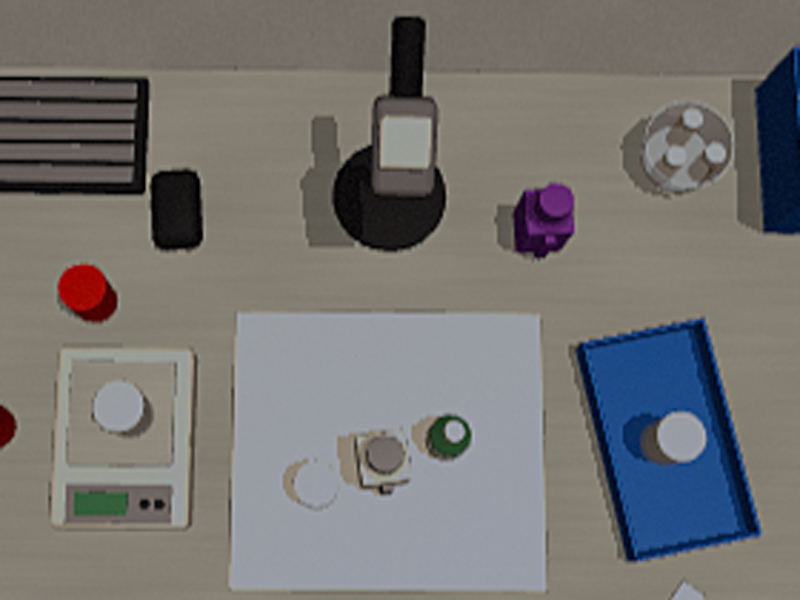

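Run:
```python
from h import *
def P(n,u,v,z): 
    p=px2w("top",(160+(u+.5)/2.857-.5,100+(v+.5)/2.857-.5),z); print(n,p[:2].round(4)); return p[:2]
f=P("foot",389.5,195,.01)
a=P("front",404,191,.31); b=P("back",407,97,.37); c=P("handle end",408,18,.385)
print("yaw head from foot->? ",np.degrees(np.arctan2(*(b-a)[::-1])), np.degrees(np.arctan2(*(f-a)[::-1])))
pc=[P("pan",*q,.06) for q in[(68,358),(176,358),(174,467),(66,467)]]; print(np.mean(pc,0), [np.linalg.norm(pc[i]-pc[i-1]).round(3) for i in range(4)])
bc=[P("bt",*q,.104) for q in[(354,435),(405,430),(411,484),(361,489)]]; print(np.mean(bc,0),[np.linalg.norm(bc[i]-bc[i-1]).round(3) for i in range(4)])
P("cap",386,455,.15);P("jar",119,405,.145);P("tj",681,436,.09);P("tall",454,431,.127);P("short",316,484,.082)
tc=[P("tray",*q,.042) for q in[(576,346),(704,320),(760,534),(630,560)]]; print(np.mean(tc,0),[np.linalg.norm(tc[i]-tc[i-1]).round(3) for i in range(4)])
print(bc[0]-bc[3],bc[1]-bc[2],tc[0]-tc[3])
```

```text
foot [8.073e-01 3.000e-04]
front [7.195e-01 6.000e-04]
back [0.7931 0.0011]
handle end [0.8658 0.0009]
yaw head from foot->?  0.4417570086568489 -0.15783174321450427
pan [0.5921 0.3746]
pan [0.5932 0.2499]
pan [0.4676 0.248 ]
pan [0.4667 0.3705]
[0.52989867 0.31074076] [np.float64(0.125), np.float64(0.125), np.float64(0.126), np.float64(0.123)]
bt [0.5012 0.0443]
bt [ 0.5072 -0.0123]
bt [ 0.4478 -0.0187]
bt [0.4419 0.0363]
[0.47451704 0.01239055] [np.float64(0.06), np.float64(0.057), np.float64(0.06), np.float64(0.055)]
cap [0.4754 0.0109]
jar [0.5273 0.2987]
tj [ 0.5046 -0.3232]
tall [ 0.5041 -0.0644]
short [0.4483 0.0861]
tray [ 0.6147 -0.2179]
tray [ 0.6473 -0.3707]
tray [ 0.398  -0.4224]
tray [ 0.3676 -0.2721]
[ 0.50689663 -0.32077274] [np.float64(0.253), np.float64(0.156), np.float64(0.255), np.float64(0.153)]
[0.05935448 0.00801345] [0.05948548 0.00644393] [0.24702988 0.05423169]
```

The crop confirms the targets. The white square bottle (cap 386,455; ridge 386,491 facing the robot) stands between the green bottle (454,431) and the short jar (316,484). The white jar on the pan is at (119,405), the tray jar (681,436) is at the tray's middle, and the scanner head faces -x with yaw near 0. Sizes and heights check out: pan about 124 mm, bottle about 58 mm, tray about 254 x 155 mm.

I go above the jar.

Request:
{"api": "carry_out", "payload": {"rows": [[0.398,0.2185,-0.023,0,0,0],[0.398,0.2185,-0.023,0,0,0],[0.398,0.2185,-0.023,0,0,0],[0.398,0.2185,-0.023,0,0,0],[0.398,0.2185,-0.023,0,0,0],[0.398,0.2185,-0.023,0,0,0],[0.398,0.2185,-0.023,0,0,0],[0.398,0.2185,-0.023,0,0,0]], "grip": 1}}

```text
clock: 1.1
tool_pos: [0.5285, 0.2959, 0.2493]
orientation: [180.0, 0.0, -19.5]
force: [-0.2, 1.7, -0.4]
opening: 0.0877
gripper_force: 0.0
```

Run:
```python
from h import *
import pickle
o=obs(); T=toolT(); im=viewer.snapshot("wrist"); pickle.dump((T,im),open("w1.pkl","wb"))
print(o['clock'],o['joint_pos'].round(2),o['tool_pos'].round(4),o['orientation'].round(2),o['qvel'].round(2))
cv2.imwrite("pics/w1.png",im[:,:,::-1])
print(w2px("wrist",[[.527,.299,.145],[.53,.311,.06]],T))
```

```text
1.1 [ 4.772e+01  1.331e+01 -6.470e+00  1.000e-02 -7.026e+01  2.273e+01] [0.5285 0.2959 0.2493] [ 1.7996e+02  1.0000e-02 -1.9550e+01] [-10.96   2.41   3.72  -0.56  -1.35  11.63]
[[275.26445858 212.31338711]
 [264.07071986 191.18916714]]
```

View pics/w1.png

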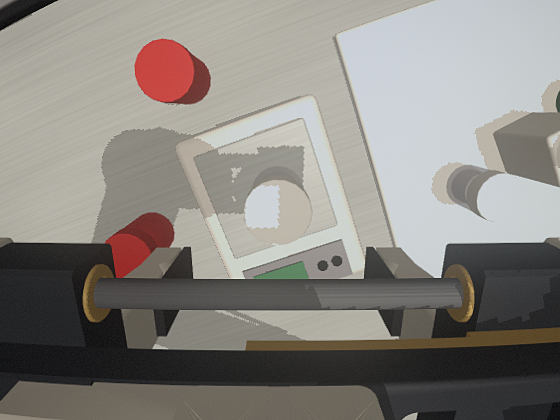

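The wrist view shows the jar's lid at (278,212), predicted (275,212). The pan corners are about (193,152), (302,118), (340,226) and (238,258), and both red jars are clear of the fingers.

Run:
```python
from h import *
import pickle
T,im=pickle.load(open("w1.pkl","rb"))
print(px2w("wrist",(278,212),.145,T)); c=[px2w("wrist",q,.06,T) for q in[(193,152),(302,118),(340,226),(238,258)]]; print(np.round(c,4),np.mean(c,0))
o=obs(); print(o['tool_pos'],o['qvel'].round(1))
```

```text
[0.5265119  0.29684546 0.145     ]
[[0.5927 0.3652 0.06  ]
 [0.5871 0.25   0.06  ]
 [0.4667 0.2471 0.06  ]
 [0.4688 0.3643 0.06  ]] [0.52884019 0.30665625 0.06      ]
[0.52869486 0.29578814 0.24929722] [ 3.1 -0.3 -0.7 -0.5  0.4 -3.1]
```

Request:
{"api": "carry_out", "payload": {"rows": [[0,0,0.05,0,0,0],[0,0,0.1,0,0,0],[0,0,0.135,0,0,0],[0,0,0.147,0,0,0],[0,0,0.147,0,0,0],[0,0,0.147,0,0,0]]}}

```text
clock: 1.9
tool_pos: [0.5275, 0.2998, 0.1042]
orientation: [-179.9, -0.1, -19.3]
force: [0.7, -0.1, 0.4]
opening: 0.0877
gripper_force: 0.0
```

Request:
{"api": "carry_out", "payload": {"rows": [[0,0,0,0,0,0],[0,0,0,0,0,0],[0,0,0,0,0,0],[0,0,0,0,0,0],[0,0,0,0,0,0]], "grip": -1}}

```text
clock: 2.52
tool_pos: [0.5268, 0.2987, 0.1028]
orientation: [180.0, -0.0, -19.4]
force: [-0.8, 0.1, 2.9]
opening: 0.0554
gripper_force: 30.0
```

Request:
{"api": "carry_out", "payload": {"rows": [[0,0,-0.04,0,0,0],[0,0,-0.1,0,0,0],[0.004,0.019,-0.14,0,0,0],[0.012,0.064,-0.15,0,0,0],[0.023,0.12,-0.15,0,0,0],[0.0345,0.177,-0.15,0,0,0],[0.0455,0.234,-0.15,0,0,0],[0.0566,0.29,-0.15,0,0,0]]}}

```text
clock: 3.52
tool_pos: [0.4833, 0.0048, 0.2525]
orientation: [-180.0, -0.0, -19.3]
force: [1.2, -0.4, -0.7]
opening: 0.0556
gripper_force: 30.0
```

Request:
{"api": "carry_out", "payload": {"rows": [[0.01,0.051,0,0,0,-0.083],[0.02,0.102,0,0,0,-0.165],[0.03,0.153,0,0,0,-0.248],[0.04,0.204,0,0,0,-0.331],[0.049,0.252,0,0,0,-0.408],[0.058,0.297,0,0,0,-0.48],[0.064,0.327,0,0,0,-0.53],[0.0665,0.341,0,0,0,-0.551]]}}

```text
clock: 4.53
tool_pos: [0.4331, -0.3388, 0.2519]
orientation: [-180.0, 0.0, 12.2]
force: [0.4, 0.6, -1.4]
opening: 0.0554
gripper_force: 30.0
```

Run:
```python
from h import *
import pickle
o=obs(); T=toolT(); im=viewer.snapshot("wrist"); pickle.dump((T,im),open("w2.pkl","wb"))
print(o['clock'],o['joint_pos'].round(2),o['tool_pos'].round(4),o['orientation'].round(2),o['qvel'].round(2),o['opening'])
cv2.imwrite("pics/w2.png",im[:,:,::-1])
print(w2px("wrist",[[.505,-.323,.09],[.507,-.321,.042]],T))
```

```text
4.525 [-1.763e+01  7.880e+00 -1.294e+01 -1.000e-02 -6.924e+01  1.198e+02] [ 0.4331 -0.3388  0.2519] [-1.7996e+02  5.0000e-02  1.2170e+01] [-11.41   4.8    5.71  -0.29  -0.86  20.74] 0.0553504573686531
[[278.27335273 114.82488966]
 [276.8122301  112.69393755]]
```

View pics/w2.png

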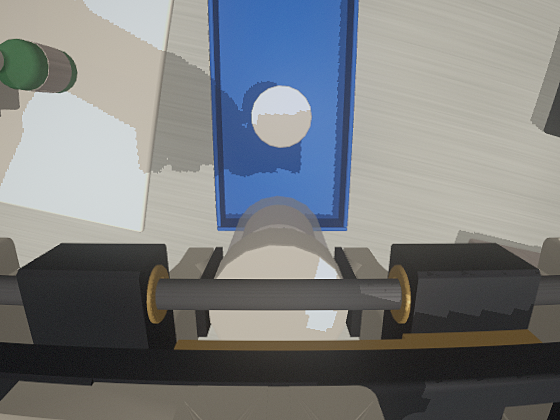

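The wrist view shows the tray jar at (281,116) and the tray's near end at row 231, with corners (218,231) and (347,231). The held jar is centred over the tray's width.

Run:
```python
from h import *
import pickle
T,im=pickle.load(open("w2.pkl","rb"))
print("tj",px2w("wrist",(281,116),.09,T))
a=px2w("wrist",(218,231),.042,T);b=px2w("wrist",(347,231),.042,T); print(a,b,np.linalg.norm(a-b), (a+b)/2)
m=(a+b)/2; y=np.radians(12.2); print("inner end spot",m[:2]+.053*np.array([np.cos(y),np.sin(y)]), "edge angle",np.degrees(np.arctan2(*(a-b)[:2][::-1]))-90)
o=obs(); print(o['tool_pos'],o['orientation'])
```

```text
tj [ 0.50450503 -0.32564913  0.09      ]
[ 0.36507146 -0.28253827  0.042     ] [ 0.39627568 -0.42710391  0.042     ] 0.14789498323154662 [ 0.38067357 -0.35482109  0.042     ]
inner end spot [ 0.43247661 -0.34362088] edge angle 12.180316885079861
[ 0.43311339 -0.33949899  0.25189361] [-1.79979814e+02  6.28768716e-02  1.22190531e+01]
```

Request:
{"api": "carry_out", "payload": {"rows": [[-0.001,0.002,0.05,0,0,0],[-0.002,0.004,0.105,0,0,0],[-0.002,0.004,0.15,0,0,0],[-0.002,0.004,0.18,0,0,0],[-0.002,0.004,0.195,0,0,0],[-0.002,0.004,0.202,0,0,0],[-0.002,0.004,0.2045,0,0,0],[-0.002,0.004,0.2045,0,0,0]]}}

```text
clock: 5.58
tool_pos: [0.4333, -0.3419, 0.0489]
orientation: [180.0, -0.1, 12.2]
force: [0.4, 0.6, -0.9]
opening: 0.0557
gripper_force: 30.0
```

Request:
{"api": "carry_out", "payload": {"rows": [[0,0,0.0005,0,0,0],[0,0,0.0005,0,0,0]]}}

```text
clock: 5.82
tool_pos: [0.433, -0.3418, 0.0481]
orientation: [180.0, -0.0, 12.2]
force: [0.5, -0.2, -0.4]
opening: 0.0553
gripper_force: 30.0
```

Request:
{"api": "carry_out", "payload": {"rows": [[0,0,0.0007,0,0,0],[0,0,0.0007,0,0,0]]}}

```text
clock: 6.08
tool_pos: [0.433, -0.3418, 0.0477]
orientation: [180.0, -0.0, 12.2]
force: [-1.0, 1.6, 7.6]
opening: 0.0557
gripper_force: 30.0
```

Request:
{"api": "carry_out", "payload": {"rows": [[0,0,0,0,0,0],[0,0,0,0,0,0],[0,0,0,0,0,0],[0,0,0,0,0,0],[0,0,-0.04,0,0,0],[0,0,-0.09,0,0,0],[0,0,-0.15,0,0,0],[0,0,-0.2,0,0,0]], "grip": 1}}

```text
clock: 7.08
tool_pos: [0.4328, -0.3418, 0.2494]
orientation: [179.9, -0.1, 12.2]
force: [1.2, -1.2, -0.7]
opening: 0.0878
gripper_force: 0.0
```

Request:
{"api": "carry_out", "payload": {"rows": [[0.014,-0.042,-0.003,0,0,0.17],[0.029,-0.084,-0.006,0,0,0.35],[0.043,-0.126,-0.01,0,0,0.53],[0.058,-0.168,-0.01,0,0,0.71],[0.072,-0.21,-0.01,0,0,0.89],[0.087,-0.252,-0.01,0,0,1.07],[0.101,-0.294,-0.01,0,0,1.25],[0.1157,-0.3367,-0.01,0,0,1.42]]}}

```text
clock: 8.07
tool_pos: [0.4744, 0.0133, 0.257]
orientation: [-180.0, 0.0, -69.5]
force: [0.3, -0.3, 0.3]
opening: 0.0878
gripper_force: 0.0
```

Request:
{"api": "carry_out", "payload": {"rows": [[0,0,0,0,0,0.17],[0,0,0,0,0,0.34],[0,0,0,0,0,0.451],[0,0,0,0,0,0.451]]}}

```text
clock: 8.57
tool_pos: [0.4745, 0.0119, 0.2568]
orientation: [180.0, -0.0, -94.9]
force: [-0.1, -0.6, 0.6]
opening: 0.0873
gripper_force: 0.0
```

Run:
```python
from h import *
import pickle
o=obs(); T=toolT(); im=viewer.snapshot("wrist"); pickle.dump((T,im),open("w3.pkl","wb"))
print(o['clock'],o['joint_pos'].round(2),o['tool_pos'].round(4),o['orientation'].round(2),o['qvel'].round(2),o['opening'])
c=im[60:270,140:420]; cv2.imwrite("pics/w3.png",cv2.resize(c,(800,600),interpolation=cv2.INTER_CUBIC)[:,:,::-1])
print((w2px("wrist",[[.475,.0115,.15],[.475,.0115,.104]],T)-[140,60])*2.857)
```

```text
8.575 [ 25.27   0.11 -20.81  -0.   -69.08 -30.2 ] [0.4745 0.0119 0.2568] [179.99  -0.   -94.93] [-0.12 -0.02  0.07  0.09  0.03  3.53] 0.08734508771501684
[[391.46769031 423.94994101]
 [391.91106611 387.2902078 ]]
```

View pics/w3.png

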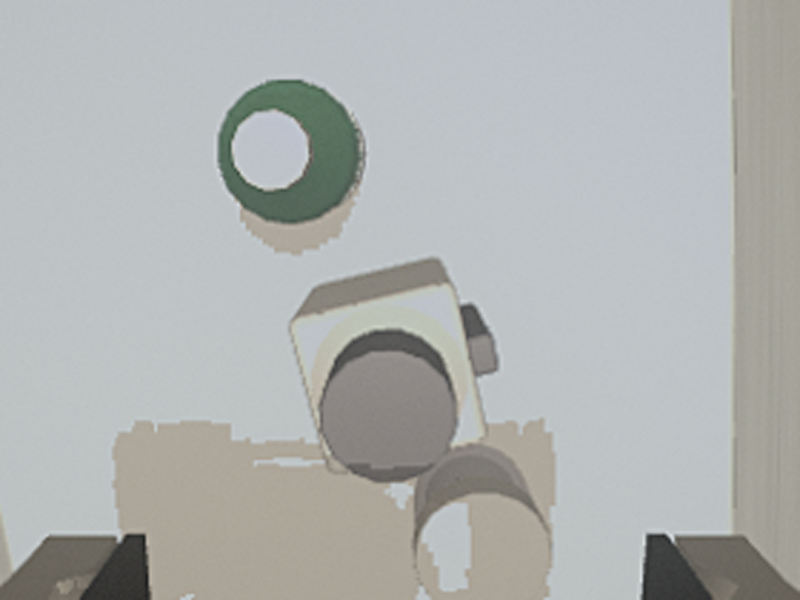

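The crop shows the cap centred at (389,414). The body's top corners are (292,323), (451,284), (485,438) and about (328,474), with the ridge at the right (478,340), which is -x. The short jar is at (482,550) and the tall bottle at (270,150), both clear of the fingers.

Run:
```python
from h import *
import pickle
T,im=pickle.load(open("w3.pkl","rb"))
P=lambda u,v,z:px2w("wrist",(140+u/2.857,60+v/2.857),z,T)
print("cap",P(389,414,.15)); c=[P(*q,.104) for q in[(292,323),(451,284),(485,438),(328,474)]]
print(np.round(c,4),np.mean(c,0)); a=[np.degrees(np.arctan2(*(p-q)[:2][::-1])) for p,q in((c[0],c[1]),(c[3],c[2]))]; b=[np.degrees(np.arctan2(*(p-q)[:2][::-1]))-90 for p,q in((c[3],c[0]),(c[2],c[1]))]
print(a,b); print("short",P(482,550,.082),"tall",P(270,150,.127))
```

```text
cap [0.47544077 0.00854832 0.15      ]
[[ 0.5053 -0.0125  0.104 ]
 [ 0.4533 -0.0206  0.104 ]
 [ 0.4456  0.0314  0.104 ]
 [ 0.499   0.0395  0.104 ]] [0.47579543 0.00944267 0.104     ]
[np.float64(8.867628579262062), np.float64(8.569680108585626)] [np.float64(6.883598595424743), np.float64(8.383991808598509)]
short [0.44770363 0.08070839 0.082     ] tall [ 0.50326394 -0.06637259  0.127     ]
```

Request:
{"api": "carry_out", "payload": {"rows": [[0.0024,-0.0012,0.04,0,0,0],[0.0024,-0.0012,0.09,0,0,0],[0.0024,-0.0012,0.125,0,0,0],[0.0024,-0.0012,0.143,0,0,0],[0.0024,-0.0012,0.143,0,0,0],[0.0024,-0.0012,0.143,0,0,0]]}}

```text
clock: 9.38
tool_pos: [0.4762, 0.0095, 0.1147]
orientation: [-179.9, 0.0, -94.9]
force: [-0.4, -0.3, 0.6]
opening: 0.0878
gripper_force: 0.0
```

Request:
{"api": "carry_out", "payload": {"rows": [[0,0,0,0,0,0],[0,0,0,0,0,0],[0,0,0,0,0,0],[0,0,0,0,0,0],[0,0,0,0,0,0],[0,0,0,0,0,0],[0,0,0,0,0,0]], "grip": -1}}

```text
clock: 10.25
tool_pos: [0.4756, 0.0094, 0.1138]
orientation: [180.0, -0.0, -95.0]
force: [0.0, 0.3, -1.2]
opening: 0.0393
gripper_force: 30.0
```

Run:
```python
from h import *
o=obs();print(o['joint_pos'].round(2),o['tool_pos'].round(4),o['orientation'].round(2),o['opening'])
# read pose, scanner yaw 0: window (.726,0,.285)
W=np.array([.726,.0005,.285]); n=np.array([-np.cos(np.pi/6),0,-.5]); up=np.array([-.5,0,np.cos(np.pi/6)])
read=W+.1*n; ax=read+.028*n
h=o['tool_pos'][2]-.012-.046
tcp=ax+up*h; print("read",read,"tcp",tcp)
# tool z=-up; tool yaw analog: R = Ry(tilt) Rz(psi) Rx(180); tilt: z axis up -> up
Rt=R.from_euler('y',-30,degrees=True)
off=o['orientation'][2]-8.2
for k in(180,90,0,-90):
    r=Rt*R.from_euler('z',k+off,degrees=True)*R.from_euler('x',180,degrees=True)
    rpy=r.as_euler('xyz',degrees=True); print(k,k+off,rpy.round(2),r.as_matrix()[:,2].round(2), delta(tcp,rpy))
```

```text
[ 24.91   8.03 -32.72   0.   -49.25 -29.9 ] [0.4756 0.0094 0.1138] [180.    -0.   -94.98] 0.0393299606830735
read [6.3939746e-01 5.0000000e-04 2.3500000e-01] tcp [5.87234302e-01 5.00000000e-04 2.69349239e-01]
180 76.81582026801195 [150.66  -6.55  78.53] [ 0.5  -0.   -0.87] [-9.0000e-04 -1.1200e-01 -1.5550e-01  1.2310e-01  7.6940e-01 -2.9005e+00]
90 -13.184179731988053 [-172.5   -29.13  -15.14] [ 0.5  -0.   -0.87] [-9.0000e-04 -1.1200e-01 -1.5550e-01  4.6160e-01  3.3430e-01 -1.3925e+00]
0 -103.18417973198805 [-150.66    6.55 -101.47] [ 0.5   0.   -0.87] [-0.0009 -0.112  -0.1555  0.5175 -0.0828  0.1398]
-90 -193.18417973198805 [172.5   29.13 164.86] [ 0.5   0.   -0.87] [-9.0000e-04 -1.1200e-01 -1.5550e-01  3.4730e-01 -4.7960e-01  1.6704e+00]
```

Request:
{"api": "carry_out", "payload": {"rows": [[0,0,-0.03,0,0,0],[0,0,-0.08,0,0,0],[0,0,-0.13,0,0,0],[0,0,-0.16,0,0,-0.08],[0,0,-0.16,0,0,-0.22],[0,0,-0.16,0,0,-0.39],[0,0,-0.16,0,0,-0.56],[0,0,-0.16,0,0,-0.73]]}}

```text
clock: 11.25
tool_pos: [0.4751, 0.0093, 0.2734]
orientation: [180.0, 0.0, -52.8]
force: [-0.1, 0.2, -2.4]
opening: 0.0396
gripper_force: 30.0
```

Request:
{"api": "carry_out", "payload": {"rows": [[0,0,0,0,0,-0.17],[0,0,0,0,0,-0.34],[0,0,0,0,0,-0.51],[0,0,0,0,0,-0.68],[0,0,0,0,0,-0.85],[0,0,0,0,0,-1.02],[0,0,0,0,0,-1.19],[0,0,0,0,0,-1.36]]}}

```text
clock: 12.25
tool_pos: [0.4751, 0.0093, 0.2734]
orientation: [-180.0, 0.1, 25.1]
force: [0.1, -0.0, -1.2]
opening: 0.0394
gripper_force: 30.0
```

Request:
{"api": "carry_out", "payload": {"rows": [[0,0,0,0,0,-0.17],[0,0,0,0,0,-0.34],[0,0,0,0,0,-0.51],[0,0,0,0,0,-0.68],[0,0,0,0,0,-0.82],[0,0,0,0,0,-0.908],[0,0,0,0,0,-0.908],[0,0,0,0,0,-0.908]]}}

```text
clock: 13.25
tool_pos: [0.4754, 0.0094, 0.2736]
orientation: [-180.0, 0.0, 76.7]
force: [-0.2, 0.3, -1.5]
opening: 0.0396
gripper_force: 30.0
```

Run:
```python
from h import *
o=obs();print(o['clock'],o['joint_pos'].round(2),o['tool_pos'].round(4),o['orientation'].round(2),o['opening'],o['force'].round(2))
Rt=R.from_euler('y',-30,degrees=True)
print(delta([.587,.0005,.269],(Rt*R.from_euler('z',76.8,degrees=True)*R.from_euler('x',180,degrees=True)).as_euler('xyz',degrees=True)))
# two views of scanner for its pose: project hypothesised points
W=np.array([.726,.0005,.285])
print("scene win",w2px("scene",[W,[.806,0,0]])*1.42857,"top",w2px("top",[W,[.806,0,0]]))
im=viewer.snapshot("wrist");cv2.imwrite("pics/w4.png",im[:,:,::-1])
```

```text
13.25 [ 2.4910e+01 -3.7000e-01 -1.9070e+01 -1.0000e-02 -7.1320e+01  1.4177e+02] [0.4754 0.0094 0.2736] [-1.7998e+02  1.0000e-02  7.6670e+01] 0.03961230699190995 [-0.24  0.26 -1.55]
[ 0.0171  0.1107  0.0046 -0.51    0.1203 -0.0021]
scene win [[341.86807328 290.94008821]
 [341.73799233 466.08551955]] top [[300.57739265 166.95132876]
 [295.96290554 169.11478982]]
```

Request:
{"api": "carry_out", "payload": {"rows": [[0.003,0.016,0.001,-0.085,0.02,0],[0.006,0.037,0.002,-0.17,0.04,0],[0.009,0.059,0.003,-0.27,0.064,0],[0.012,0.081,0.004,-0.37,0.088,0],[0.015,0.1,0.004,-0.45,0.107,-0.001],[0.017,0.1107,0.0046,-0.51,0.1203,-0.002],[0.017,0.1107,0.0046,-0.51,0.1203,-0.002],[0.017,0.1107,0.0046,-0.51,0.1203,-0.002]]}}

```text
clock: 14.3
tool_pos: [0.5872, 0.0005, 0.2696]
orientation: [150.7, -6.6, 78.6]
force: [-0.5, -0.2, -1.0]
opening: 0.0395
gripper_force: 30.0
```

```bash
cat > chk.py <<'E'
import sys
from h import *
import cv2
o=obs();T=toolT();print(o['clock'],o['joint_pos'].round(2),o['tool_pos'].round(4),o['orientation'].round(2),o['opening'].round(4),o['qvel'].round(1))
h=.1138-.058; off=-103.2
B=T[:3,:3]@R.from_euler('x',180,degrees=True).as_matrix().T@R.from_euler('z',-off,degrees=True).as_matrix()
# bottle axes B: tool = B Rz(off) Rx180
B=(R.from_matrix(T[:3,:3])*R.from_euler('x',180,degrees=True).inv()*R.from_euler('z',off,degrees=True).inv()).as_matrix()
c=T[:3,3]-h*B[:,2]
for n,d in(("s1",[-1,0,0]),("s2",[0,-1,0]),("s3",[1,0,0]),("s4",[0,1,0])):
    f=B@np.array(d); print(n,(c+.028*f).round(4),f.round(3))
E
python3 chk.py
python3 - <<'E'
import sys; sys.path.insert(0,'.')
from plant import viewer
import cv2
im=viewer.snapshot("scene")[150:360,160:440]
im2=viewer.snapshot("top")[100:310,160:440]
import numpy as np
cv2.imwrite("pics/s5.png",cv2.resize(np.hstack([im,im2])[:,:,::-1],(800,300),interpolation=cv2.INTER_CUBIC))
E
```

```text
Traceback (most recent call last):
  File "chk.py", line 4, in <module>
    o=obs();T=toolT();print(o['clock'],o['joint_pos'].round(2),o['tool_pos'].round(4),o['orientation'].round(2),o['opening'].round(4),o['qvel'].round(1))
                                                                                                                ^^^^^^^^^^^^^^^^^^
AttributeError: 'float' object has no attribute 'round'
```

View pics/s5.png

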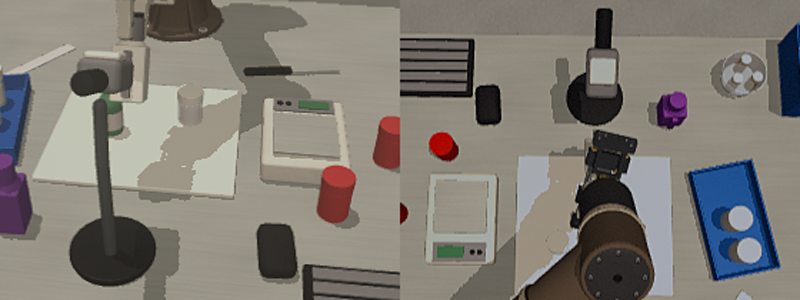

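The picture shows the bottle held tilted in front of the scanner and both jars standing in the tray. The short jar and tall bottle are untouched.

```bash
sed -i "s/o\['opening'\].round(4)/o['opening']/" chk.py; python3 chk.py
```

```text
14.4 [ 25.72  -6.46 -41.71  25.82 -29.74 121.42] [0.5876 0.0008 0.2699] [150.64  -6.6   78.6 ] 0.03937490083052679 [ 0.1  0.1 -0.3  0.4  0.4 -0.3]
s1 [0.6398 0.0009 0.2356] [0.866 0.001 0.5  ]
s2 [0.6155 0.0289 0.2216] [-0.001  1.     0.001]
s3 [0.5913 0.0008 0.2076] [-0.866 -0.001 -0.5  ]
s4 [ 0.6156 -0.0271  0.2216] [ 0.001 -1.    -0.001]
```

Request:
{"api": "carry_out", "payload": {"rows": [[0,0,0,0,0,0],[0,0,0,0,0,0],[0,0,0,0,0,0],[0,0,0,0,0,0],[0,0,0,0,0,0],[0,0,0,0,0,0],[0,0,0,0,0,0],[0,0,0,0,0,0]]}}

```text
clock: 15.4
tool_pos: [0.5872, 0.0006, 0.2693]
orientation: [150.6, -6.6, 78.6]
force: [-0.7, 0.8, -1.1]
opening: 0.0394
gripper_force: 30.0
```

Request:
{"api": "carry_out", "payload": {"rows": [[0,0,0,0,0,0.09],[0,0,0,0,0,0.26],[0,0,0,0,0,0.43],[0,0,0,0,0,0.6],[0,0,0,0,0,0.77],[0,0,0,0,0,0.94],[0,0,0,0,0,1.11],[0,0,0,0,0,1.28]]}}

```text
clock: 16.4
tool_pos: [0.5872, 0.0006, 0.2693]
orientation: [178.2, -30.0, 3.7]
force: [-0.0, 0.1, -2.1]
opening: 0.0397
gripper_force: 30.0
```

Request:
{"api": "carry_out", "payload": {"rows": [[0,0,0,0,0,0.14],[0,0,0,0,0,0.23],[0,0,0,0,0,0.2908],[0,0,0,0,0,0.2908],[0,0,0,0,0,0.2908],[0,0,0,0,0,0.2908],[0,0,0,0,0,0.2908],[0,0,0,0,0,0.2908]]}}

```text
clock: 17.4
tool_pos: [0.5872, 0.0006, 0.2693]
orientation: [-172.5, -29.2, -15.0]
force: [-0.1, 0.6, -2.1]
opening: 0.0396
gripper_force: 30.0
```

```bash
python3 chk.py
python3 - <<'E'
from h import *
T=toolT(); im=viewer.snapshot("wrist"); 
cv2.imwrite("pics/w6.png",im[:,:,::-1])
E
```

```text
17.4 [ 25.72  -6.47 -41.84  25.91 -29.64  31.38] [0.5872 0.0006 0.2693] [-172.48  -29.15  -15.04] 0.03957231212028374 [-0.1  0.   0.1  0.   0.1 -0. ]
s1 [ 0.6152 -0.0273  0.2209] [ 0.002 -1.    -0.   ]
s2 [0.6394 0.0007 0.2349] [0.866 0.002 0.5  ]
s3 [0.6151 0.0287 0.2209] [-0.002  1.     0.   ]
s4 [0.5909 0.0006 0.2069] [-0.866 -0.002 -0.5  ]
```

View pics/w6.png

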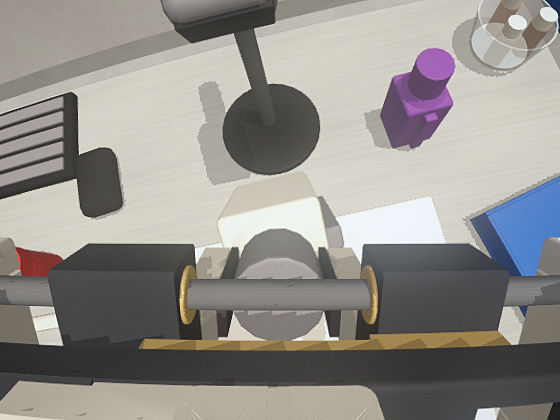

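Request:
{"api": "carry_out", "payload": {"rows": [[0,0,0,0,0,0],[0,0,0,0,0,0],[0,0,0,0,0,0],[0,0,0,0,0,0]]}}

```text
clock: 17.95
tool_pos: [0.5872, 0.0006, 0.2693]
orientation: [-172.5, -29.2, -15.1]
force: [-0.2, -0.3, -1.6]
opening: 0.0395
gripper_force: 30.0
```

The wrist view shows the bottle's upper face corners at about (218,222) and (325,197), with lower corners at (237,184) and (308,172). The scanner foot is at (271,129) and the head's front edge runs from (188,40) to (273,18). I check this against the model for slip.

Run:
```python
from h import *
T=toolT(); off=-103.2; h=.1138-.012
B=(R.from_matrix(T[:3,:3])*R.from_euler('x',180,degrees=True).inv()*R.from_euler('z',off,degrees=True).inv()).as_matrix()
o=T[:3,3]-h*B[:,2]
P=[o+B@np.array([sx*.028,-.028,z]) for z in(.092,0) for sx in(-1,1)]
print("expected face corners",w2px("wrist",P,T).round(0).tolist())
print("foot",px2w("wrist",(271,129),.01,T), "window px exp",w2px("wrist",[[.726,.0315,.285],[.726,-.0305,.285]],T).round(0).tolist())
```

```text
expected face corners [[320.0, 194.0], [213.0, 218.0], [306.0, 168.0], [235.0, 184.0]]
foot [ 0.80140843 -0.00148248  0.01      ] window px exp [[178.0, 37.0], [281.0, 10.0]]
```

The model agrees to within a few pixels, so there is no slip and the scanner's position is confirmed. On to sides 3 and 4.

Request:
{"api": "carry_out", "payload": {"rows": [[0,0,0,0,0,0.09],[0,0,0,0,0,0.26],[0,0,0,0,0,0.43],[0,0,0,0,0,0.6],[0,0,0,0,0,0.77],[0,0,0,0,0,0.94],[0,0,0,0,0,1.11],[0,0,0,0,0,1.28]]}}

```text
clock: 18.95
tool_pos: [0.5872, 0.0006, 0.2692]
orientation: [-150.0, -1.6, -87.2]
force: [-1.4, 0.1, -1.2]
opening: 0.0395
gripper_force: 30.0
```

Request:
{"api": "carry_out", "payload": {"rows": [[0,0,0,0,0,0.14],[0,0,0,0,0,0.23],[0,0,0,0,0,0.2908],[0,0,0,0,0,0.2908],[0,0,0,0,0,0.2908],[0,0,0,0,0,0.2908],[0,0,0,0,0,0.2908],[0,0,0,0,0,0.2908]]}}

```text
clock: 19.95
tool_pos: [0.5872, 0.0006, 0.2693]
orientation: [-150.6, 6.6, -101.4]
force: [0.5, -0.5, -1.7]
opening: 0.0391
gripper_force: 30.0
```

Request:
{"api": "carry_out", "payload": {"rows": [[0,0,0,0,0,0],[0,0,0,0,0,0],[0,0,0,0,0,0],[0,0,0,0,0,0],[0,0,0,0,0,0]]}}

```text
clock: 20.58
tool_pos: [0.5872, 0.0006, 0.2693]
orientation: [-150.6, 6.6, -101.4]
force: [0.6, 1.1, -0.9]
opening: 0.0395
gripper_force: 30.0
```

```bash
python3 chk.py
```

```text
20.575 [ 25.71  -6.48 -41.84  25.92 -29.64 -58.64] [0.5872 0.0006 0.2693] [-150.64    6.57 -101.37] 0.03946456938749532 [-0.  -0.1 -0.   0.  -0.1  0.1]
s1 [0.5909 0.0006 0.207 ] [-0.866 -0.002 -0.5  ]
s2 [ 0.6152 -0.0273  0.221 ] [ 0.002 -1.    -0.   ]
s3 [0.6394 0.0007 0.235 ] [0.866 0.002 0.5  ]
s4 [0.6151 0.0287 0.221 ] [-0.002  1.     0.   ]
```

Request:
{"api": "carry_out", "payload": {"rows": [[0,0,0,0,0,0.09],[0,0,0,0,0,0.26],[0,0,0,0,0,0.43],[0,0,0,0,0,0.6],[0,0,0,0,0,0.77],[0,0,0,0,0,0.94],[0,0,0,0,0,1.11],[0,0,0,0,0,1.28]]}}

```text
clock: 21.58
tool_pos: [0.5872, 0.0006, 0.2693]
orientation: [-178.2, 30.0, -176.3]
force: [-0.2, 1.0, -2.4]
opening: 0.0395
gripper_force: 30.0
```

Request:
{"api": "carry_out", "payload": {"rows": [[0,0,0,0,0,0.14],[0,0,0,0,0,0.23],[0,0,0,0,0,0.2908],[0,0,0,0,0,0.2908],[0,0,0,0,0,0.2908],[0,0,0,0,0,0.2908],[0,0,0,0,0,0.2908],[0,0,0,0,0,0.2908]]}}

```text
clock: 22.58
tool_pos: [0.5872, 0.0006, 0.2693]
orientation: [172.5, 29.2, 165.0]
force: [-0.3, -0.0, -2.0]
opening: 0.0394
gripper_force: 30.0
```

Request:
{"api": "carry_out", "payload": {"rows": [[0,0,0,0,0,0],[0,0,0,0,0,0],[0,0,0,0,0,0],[0,0,0,0,0,0],[0,0,0,0,0,0]]}}

```text
clock: 23.2
tool_pos: [0.5872, 0.0006, 0.2693]
orientation: [172.5, 29.2, 164.9]
force: [0.0, 0.2, -1.2]
opening: 0.0391
gripper_force: 30.0
```

```bash
python3 chk.py
python3 - <<'E'
from h import *
# upright, pulled back, yaw as now; then over the pan
print("up", delta([.50,.0005,.30],[180,0,-193.2]))
E
```

```text
23.2 [  25.72   -6.47  -41.84   25.92  -29.64 -148.64] [0.5872 0.0006 0.2693] [172.47  29.15 164.95] 0.039088224939047206 [ 0.  -0.   0.1  0.   0.   0. ]
s1 [0.6151 0.0287 0.221 ] [-0.002  1.     0.   ]
s2 [0.5909 0.0006 0.2069] [-0.866 -0.002 -0.5  ]
s3 [ 0.6152 -0.0273  0.221 ] [ 0.002 -1.    -0.   ]
s4 [0.6394 0.0007 0.235 ] [0.866 0.002 0.5  ]
up [ 0.0585 -0.0137 -0.0702  0.1203  0.51    0.0018]
```

Request:
{"api": "carry_out", "payload": {"rows": [[0.008,-0.002,-0.01,0.017,0.07,0],[0.02,-0.0045,-0.0235,0.04,0.17,0.0005],[0.031,-0.007,-0.037,0.064,0.27,0.001],[0.0425,-0.01,-0.051,0.087,0.37,0.001],[0.052,-0.0125,-0.063,0.107,0.455,0.0015],[0.0585,-0.0137,-0.07,0.1203,0.51,0.0018],[0.0585,-0.0137,-0.07,0.1203,0.51,0.0018]]}}

```text
clock: 24.08
tool_pos: [0.501, 0.0006, 0.2997]
orientation: [180.0, 0.0, 166.8]
force: [-0.0, 0.1, -2.1]
opening: 0.0396
gripper_force: 30.0
```

Request:
{"api": "carry_out", "payload": {"rows": [[0.003,0.022,0,0,0,0],[0.009,0.068,0,0,0,0],[0.016,0.118,0.005,0,0,0],[0.023,0.168,0.02,0,0,0],[0.03,0.218,0.04,0,0,0],[0.036,0.262,0.06,0,0,0],[0.04,0.292,0.075,0,0,0],[0.0421,0.3065,0.08,0,0,0]]}}

```text
clock: 25.08
tool_pos: [0.5288, 0.3096, 0.2184]
orientation: [-179.9, -0.0, 166.9]
force: [-0.8, -0.7, -2.3]
opening: 0.0394
gripper_force: 30.0
```

Request:
{"api": "carry_out", "payload": {"rows": [[0,0,0,0,0,0],[0,0,0,0,0,0],[0,0,0,0,0,0]]}}

```text
clock: 25.45
tool_pos: [0.5295, 0.3077, 0.2207]
orientation: [179.9, 0.0, 166.7]
force: [0.3, 0.1, -1.8]
opening: 0.0391
gripper_force: 30.0
```

Run:
```python
from h import *
import pickle
o=obs(); T=toolT(); im=viewer.snapshot("wrist"); pickle.dump((T,im),open("w7.pkl","wb"))
t=viewer.snapshot("top"); s=viewer.snapshot("scene")
print(o['clock'],o['joint_pos'].round(2),o['tool_pos'].round(4),o['orientation'].round(2),o['opening'])
print(delta([.5295,.3085,.165],[180,0,-193.2]))
c=im[40:310,100:460]; cv2.imwrite("pics/w7.png",cv2.resize(c,(800,600),interpolation=cv2.INTER_CUBIC)[:,:,::-1])
print((w2px("wrist",[[.5295+a,.3085+b,.06] for a,b in((.06,.06),(.06,-.06),(-.06,-.06),(-.06,.06))],T)-[100,40])*2.222)
```

```text
25.45 [ 4.8430e+01  1.4880e+01 -8.1700e+00  1.0000e-02 -6.6870e+01 -1.5168e+02] [0.5295 0.3077 0.2207] [1.7994e+02 5.0000e-02 1.6675e+02] 0.03913411918972161
[ 0.      0.0005  0.0554  0.0008  0.0005 -0.0007]
[[557.03076401 440.00291756]
 [299.48202748 496.4454702 ]
 [224.6066747  239.26125257]
 [505.84344657 171.37136904]]
```

View pics/w7.png

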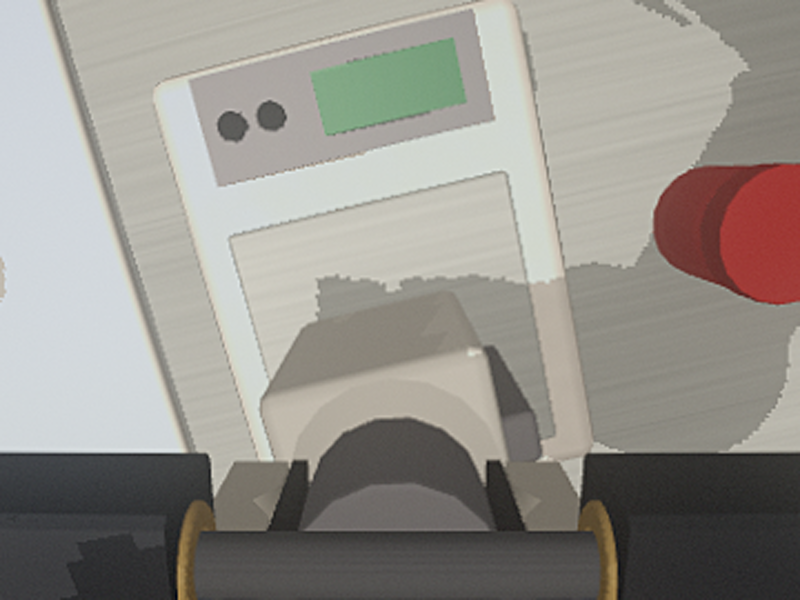

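The pan's corners are at (230,236), (508,172) and (553,438), against predicted (225,239), (506,171) and (557,440), so the bottle is centred to about 1–2 mm. I lower it.

Request:
{"api": "carry_out", "payload": {"rows": [[0,0,0.012,0,0,0],[0,0,0.028,0,0,0],[0,0,0.042,0,0,0],[0,0,0.051,0,0,0],[0,0,0.056,0,0,0],[0,0,0.0575,0,0,0],[0,0,0.058,0,0,0],[0,0,0.058,0,0,0]]}}

```text
clock: 26.6
tool_pos: [0.5293, 0.3086, 0.1622]
orientation: [180.0, 0.0, 166.8]
force: [-0.8, 0.5, -0.9]
opening: 0.0395
gripper_force: 30.0
```

Request:
{"api": "carry_out", "payload": {"rows": [[0,0,0.0003,0,0,0],[0,0,0.0006,0,0,0],[0,0,0.0009,0,0,0],[0,0,0.0009,0,0,0]]}}

```text
clock: 27.1
tool_pos: [0.5295, 0.3085, 0.1618]
orientation: [180.0, 0.1, 166.8]
force: [-2.1, -1.0, 6.0]
opening: 0.0396
gripper_force: 30.0
```

Contact at 6 N. I release and retract.

Request:
{"api": "carry_out", "payload": {"rows": [[0,0,0,0,0,0],[0,0,0,0,0,0],[0,0,0,0,0,0],[0,0,0,0,0,0],[0,0,0,0,0,0],[0,0,-0.03,0,0,0],[0,0,-0.07,0,0,0],[0,0,-0.11,0,0,0]], "grip": 1}}

```text
clock: 28.1
tool_pos: [0.5291, 0.3084, 0.272]
orientation: [-180.0, -0.0, 166.8]
force: [1.0, -0.7, -0.1]
opening: 0.0875
gripper_force: 0.0
```

Request:
{"api": "carry_out", "payload": {"rows": [[0.05,0,-0.03,0,0,0],[0.1,0,-0.03,0,0,0],[0.15,0,-0.03,0,0,0],[0.15,0,-0.03,0,0,0],[0.15,0,-0.03,0,0,0]]}}

```text
clock: 28.72
tool_pos: [0.3832, 0.343, 0.3012]
orientation: [180.0, 0.0, 166.9]
force: [-0.2, -0.2, 0.0]
opening: 0.0877
gripper_force: 0.0
```

Run:
```python
from h import *
s=viewer.snapshot("scene")[180:320,100:460]; t=viewer.snapshot("top")[180:320,130:490]
cv2.imwrite("pics/f.png",cv2.resize(np.vstack([s,t])[:,:,::-1],(770,600)))
```

```text
(no output)
```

View pics/f.png

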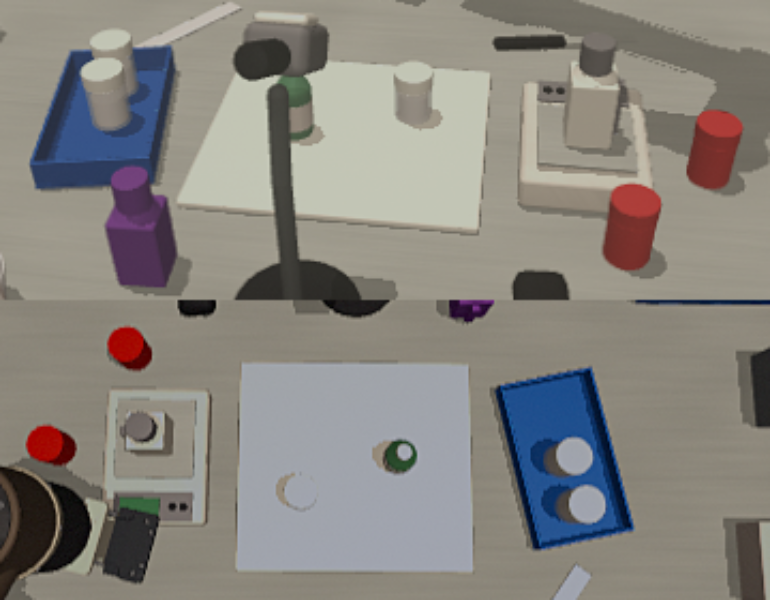

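The bottle stands upright on the pan at (146,430); it looks slightly off the pan's centre only through parallax. Both jars stand in the tray, and the other containers are unmoved.

```bash
python3 -c "
from plant import workorder
print(workorder.close_job())"
```

```text
the job is handed in; nothing more can be done
None
```

The job is handed in at about 29 s on the clock: all four sides were held at the scanner in order from the ridge side, the bottle stands upright in the middle of the pan, and the jar is in the tray beside the other; no verdict came back.

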